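# Start the wing knob of the caramel-rule clamp

### The job

The caramel rule lies in a metal rail with a clamp at each end. The wing knob's thread has not caught: its steel button stands proud of the knob. Turn the wing knob backwards (anticlockwise from above) until the thread clicks and the button drops, then forwards (clockwise) up to its stop so that the thread is started cleanly, and let go. Leave the star knob of the other clamp and the rule as they are.

Things in the scene. Friction and masses are not known exactly. Their poses are not given: they have to be found in the camera images.
- wing_knob_grip (a point): the black wing knob's grip, an upright bar 50 mm long, 14 mm thick and 38 mm tall on a 40 mm disc, on a clamp near one end of the metal rail. The point lies on the turning axis 76 mm above the table, 13 mm below the bar's top and 24 mm above the disc; x runs along the bar, y across its 14 mm thickness (the way to pinch it from above), z up along the turning axis. The bar turns with the knob; nothing but the knob is higher than 55 mm within 65 mm of the axis
- wing_knob (a joint): angle of the wing knob, rad: grows clockwise seen from above (forwards), falls anticlockwise (backwards). At 0 the bar stands square across the length of the rail and the rule. Starts between -0.15 and 0.2. The thread clicks as it is turned back past -0.57 (-0.75 is sure); hard stops at -0.9 (backwards) and +0.5 (forwards). Stays where it is left; turning takes about 0.05 N m, no pressing down is needed
- thread_nut (a joint): how far the sprung nut inside the wing knob has dropped, m: 0 at the start, its 9 mm steel button then standing 10 mm proud of the bar's top; 0.010 when the thread has clicked and the button is flush. It drops by itself at the click, also while the knob is gripped, but only if the knob is turned back far enough; it then stays down
- star_knob_top (a point): top of the other clamp's black six-lobed star knob, 52 mm across, 75 mm above the table, 260 mm from the wing knob at the other end of the rail: already fast, not to be turned
- star_knob (a joint): angle of the star knob, rad, 0 at the start
- caramel_bar_1: caramel rule, plain aluminium bar 13 mm square and 340 mm long, lying in the rail's groove under both clamps' straps, about 32 mm beyond the knobs' axes; origin at the centre of its underside, y along it

How it is judged:
By the outcome, as a careful person would: the job done as asked, in the order asked, and still so for the second after the job is handed in, with the robot touching nothing.
It also fails if it takes over 35 s, if anything falls off the work surface, if the arm or the gripper's body presses on something with over 40 N, if the wrist force passes 120 N, or if a joint passes its speed limit or range.

### The arm

A 6-joint arm with a two-finger parallel gripper is mounted at the origin on a cart in front of the work surface, level with it; the furniture and walls round the work are solid. World frame = base frame: x ahead of the robot, y to its left, z up, the work surface at z = 0. Lengths are in m, angles in rad, forces in N, time in s.
With the tool pointing down it reaches from about 0.275 to 1 m from the base axis. Payload 8.4 kg.
Tool frame: the origin (TCP) lies midway between the tips of the shut fingers; the grasp point (between the pads) lies 19 mm behind it; z points along the fingers, y is the line along which they close (so a half turn about z gives the same grasp; the last joint's range is limited). The gripper opens to 85 mm and grips with 20 to 120 N. Pads are 22 mm wide; open, the fingers measure 114 mm over their backs; the gripper's body (76 mm by 85 mm) begins 54 mm behind the grasp point. The pads swing forward as they close: fully open they stand 13 mm farther back than shut.
Start: joints at [1.342, 0.353, 1.633, -0, 1.155, -0.002], TCP at [0.141, 0.609, 0.231] pointing down, gripper open.
Joint ranges: [-2.63, 2.63], [-0.92, 2.1], [0.06, 2.66], [-1.3, 4.44], [0, 2.69], [-3.02, 3.02]. Speed limits (rad/s): [2.22, 2.22, 2.79, 3.14, 3.14, 3.14].

### API

Orientations are given as a unit quaternion [x, y, z, w].
In Python, from rig import get_state, read_camera, get_calibration, sign_off gives the robot as it stands.
- The arm moves only by the tool jog_arm, never from a script. Its argument "targets" is a list of rows, each an object with "dp": the shift along the tool's x, y, z normalised to -1 to 1, where 1 is 0.4 m, a list of three; "delta_rot": the turn, a rotation vector about the tool's x, y, z normalised to -1 to 1, where 1 is 60 degrees, a list of three. A call has 1 to 8 rows; each row is the pose to reach, as a shift and turn from the pose commanded when the call began, along the tool's axes at that moment; what a row does not reach only later rows make up. A row lasts 1/12 s, in which the tool goes at most 41.7 mm and 7.16 degrees, less where a joint would pass 70% of its speed; a pose out of reach is approached as far as the arm can. A call with a number of a shift or a turn outside -1 to 1 is refused whole. A call with a gripper value outside its range is refused whole. "claw" is the gripper command: -1 is shut, 1 is fully open, values between are in proportion, set as the call begins (left out, the last holds). The fingers move at their own pace and stop on an object; the grip force is fixed at half the most. Time passes only in rows, so rows that repeat a pose let the fingers close. It gives the time, the measured TCP pose, the force, the opening and the grip force at its end, in the units of the state.
- get_state(): the state, without advancing time (a new reading comes with each control period).
- read_camera(name): name is "scene" or "top" or "wrist"; returns the picture (420x560x3 uint8, blue, green, red); there is no depth.
- get_calibration(name): a dict with "K" (3x3 intrinsics, pixels), "rvec" (rotation vector, rad) and "tvec" (3), from world to camera coordinates, as OpenCV has them; the wrist camera has in their place "hand_eye" (4x4, takes a point from camera to tool coordinates, whose origin is the TCP and whose axes are the flange's). Camera axes: x right, y down, z forward; pixel columns grow to the right and rows downward; lengths in m; the calibration is good to about 2 mm. A picture is of the moment at which its call begins: read the wrist's pose just before it. get_calibration takes no time and is no camera call.
- sign_off(): hands the job in; it is judged then, once.
The state is a dict: "time": time; "q": joint angles; "dq": joint speeds; "joint_efforts": joint torques, N m; "tool_pos": TCP position; "eef_rot": TCP orientation; "wrist_force": force on the tool from outside, world axes, zero at the start; "moment": the same for the moment, N m; "grip_width": opening from 0.0 (shut) to 1.0 (fully open); "grip_force": force on a finger pad.
Only numpy, scipy, OpenCV 4.12 (cv2) and the standard library are available. Lean on these libraries where they do the work, as an engineer would, in place of code of your own. Each camera call takes 0.05 s, during which the arm holds its last target. There are 200 camera calls.

## Working session

There is one attempt and no reset: what is moved stays moved. The work goes in short steps, Python scripts to look and compute and a tool call to move; the robot and the scene stay as the last step left them, time stands still between calls to the robot, and variables do not carry over. Pictures are saved under pics/ and viewed, at most 10 in all, crops included, and the job is handed in when it is done.

Besides the shell and the picture viewer there is one more tool, called after "Call:" as name(argument=value, ...), one argument or row to a line, values as JSON. jog_arm: Moves the arm, as the interface text tells. Scaled input: -1 to 1 covers 0.4 m each way for a shift and 60 degrees each way for a turn. Its arguments: {"type":"object","properties":{"targets":{"type":"array"},"claw":{"type":"number"}},"required":["targets"]}

```bash
mkdir -p pics
python3 - <<'E'
from rig import *
import cv2,numpy as np
s=get_state();print(s['time'],s['tool_pos'],s['eef_rot'],s['wrist_force'])
for n in('scene','top'):
    cv2.imwrite(f'pics/{n}0.png',read_camera(n)); c=get_calibration(n);print(n,c)
print(get_calibration('wrist'))
E
```

```text
0.0 [0.14043773 0.60854009 0.23058021] [ 1.13137618e-01  9.93579099e-01 -6.69918641e-04 -6.43777794e-05] [-0.19096302  0.43483068 -0.38712022]
scene {'K': array([[513.8626162 ,   0.        , 277.44109654],
       [  0.        , 513.8626162 , 209.27921704],
       [  0.        ,   0.        ,   1.        ]]), 'rvec': array([ 2.16824299, -0.87703767,  0.36785249]), 'tvec': array([-0.32626564,  0.33170401,  0.81389303])}
top {'K': array([[460.92528539,   0.        , 278.52631511],
       [  0.        , 460.92528539, 205.79351936],
       [  0.        ,   0.        ,   1.        ]]), 'rvec': array([ 2.23296013, -2.17261287,  0.04206724]), 'tvec': array([0.00635613, 0.4780964 , 1.03211453])}
{'K': array([[344.12239099,   0.        , 281.18073194],
       [  0.        , 344.12239099, 208.89945965],
       [  0.        ,   0.        ,   1.        ]]), 'hand_eye': array([[-8.06633620e-04, -9.47315572e-01, -3.20300728e-01,
         8.20092182e-02],
       [ 9.99999673e-01, -7.81661653e-04, -2.06534343e-04,
        -3.93783647e-04],
       [-5.47135975e-05, -3.20300790e-01,  9.47315893e-01,
        -1.42606949e-01],
       [ 0.00000000e+00,  0.00000000e+00,  0.00000000e+00,
         1.00000000e+00]])}
```

View pics/scene0.png

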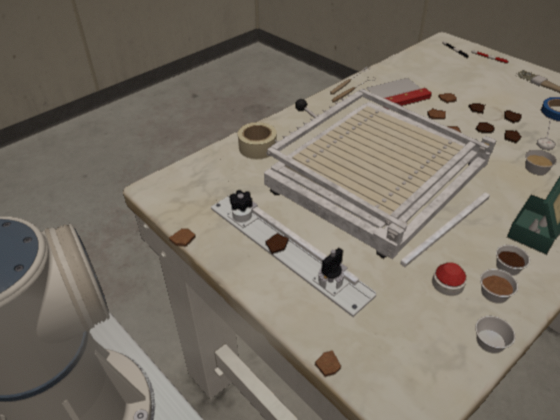

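View pics/top0.png

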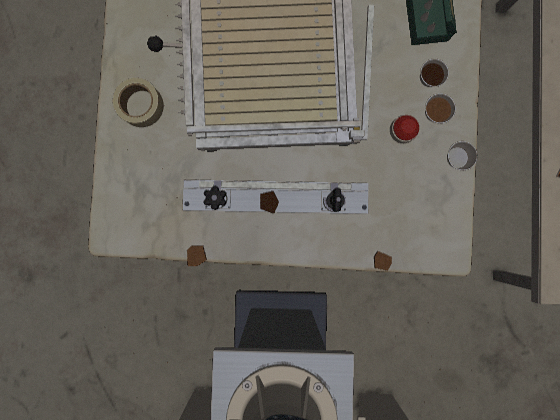

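The scene view shows the wing knob at about (333,263) and the star knob at (241,200). In the top view the wing knob is at (336,200) and the star knob at (215,198). The next step is a close crop and triangulation.

```bash
cat > h.py <<'E'
import cv2,numpy as np
from rig import *
def ray(n,uv):
    c=get_calibration(n);R=cv2.Rodrigues(c['rvec'])[0]
    d=R.T@np.linalg.inv(c['K'])@[*uv,1];return -R.T@c['tvec'],d/np.linalg.norm(d)
def tri(rs):
    A=sum(np.eye(3)-np.outer(d,d) for o,d in rs);b=sum((np.eye(3)-np.outer(d,d))@o for o,d in rs)
    p=np.linalg.solve(A,b);return p,[np.linalg.norm(np.cross(p-o,d)) for o,d in rs]
def onz(r,z): o,d=r;return o+d*(z-o[2])/d[2]
E
python3 - <<'E'
from h import *
a=cv2.imread('pics/scene0.png')[225:305,290:390];b=cv2.imread('pics/top0.png')[175:225,310:375]
cv2.imwrite('pics/crop.png',np.hstack([cv2.resize(a,(400,320),interpolation=2),cv2.resize(b,(400,320),interpolation=2)]))
for n,(u,v,w,h) in dict(scene=(310,240,45,50),top=(318,182,36,36)).items():
    i=cv2.imread(f'pics/{n}0.png')[v:v+h,u:u+w];m=(i.max(2)<70).astype('uint8')
    k,l,s,c=cv2.connectedComponentsWithStats(m);j=1+s[1:,4].argmax();print(n,s[j]+[u,v,0,0,0],c[j]+[u,v])
    print(onz(ray(n,c[j]+[u,v]),.065))
E
```

```text
scene [321 248  22  33 455] [332.21758242 265.02197802]
[ 0.48997672 -0.10855694  0.065     ]
top [326 188  19  24 297] [335.08080808 199.81818182]
[ 0.49174333 -0.10106235  0.065     ]
```

View pics/crop.png

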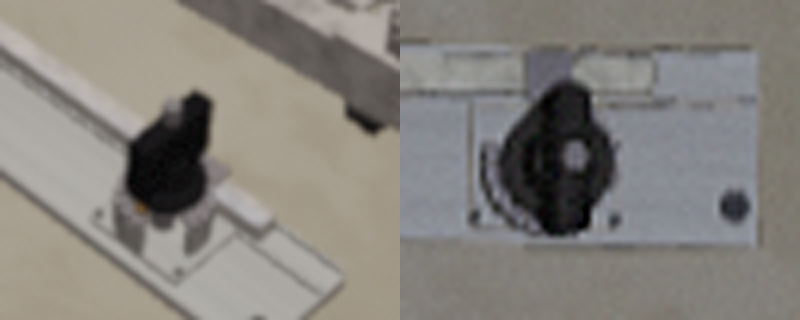

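```bash
cat >> h.py <<'E'
from scipy.spatial.transform import Rotation as Rn
def jog(p,yaw):  # yaw: angle of tool y from world +y, ccw; tool down
    s=get_state();R=Rn.from_quat(s['eef_rot']);
    T=Rn.from_matrix(np.array([[-np.cos(yaw),-np.sin(yaw),0],[-np.sin(yaw),np.cos(yaw),0],[0,0,-1]]).T.T)
    print('dp',(R.inv().apply(np.array(p)-s['tool_pos'])/.4).round(3),'rot',((R.inv()*T).as_rotvec()/np.radians(60)).round(3))
E
python3 - <<'E'
from h import *
p,e=tri([ray('scene',(333,251.5)),ray('top',(338.4,199.2))]);print(p,e)
# rail edge direction in top view
i=cv2.imread('pics/top0.png')
pts=[onz(ray('top',q),.02)for q in((184,213),(368,213.5),(184,180),(369,183))];print(np.round(pts,3))
jog([.49,-.105,.2],0); jog([.315,.25,.215],0)
E
```

```text
[ 0.49221916 -0.1046708   0.09706448] [np.float64(0.0010098625071288038), np.float64(0.0010098625071288457)]
[[ 0.455  0.23   0.02 ]
 [ 0.466 -0.181  0.02 ]
 [ 0.529  0.233  0.02 ]
 [ 0.534 -0.182  0.02 ]]
dp [-1.253 -1.542  0.079] rot [-0.001 -0.    -0.217]
dp [-0.627 -0.775  0.04 ] rot [-0.001 -0.    -0.217]
```

Call:
jog_arm(
  targets=[
    {"dp":[-0.51,-0.63,0.03],"delta_rot":[0,0,-0.217]},
    {"dp":[-0.51,-0.63,0.03],"delta_rot":[0,0,-0.217]},
    {"dp":[-0.51,-0.63,0.03],"delta_rot":[0,0,-0.217]},
    {"dp":[-0.51,-0.63,0.03],"delta_rot":[0,0,-0.217]},
    {"dp":[-0.51,-0.63,0.03],"delta_rot":[0,0,-0.217]},
    {"dp":[-0.51,-0.63,0.03],"delta_rot":[0,0,-0.217]},
    {"dp":[-0.51,-0.63,0.03],"delta_rot":[0,0,-0.217]},
    {"dp":[-0.51,-0.63,0.03],"delta_rot":[0,0,-0.217]},
  ],
  claw=1,
)

```text
time: 0.77
tool_pos: [0.2829, 0.3148, 0.2189]
eef_rot: [-0.0, 1.0, -0.0, -0.0]
wrist_force: [0.3, -0.4, 0.2]
grip_width: 0.999
grip_force: 0.0
```

Run:
```python
from h import *
s=get_state();print(s['time'],s['tool_pos'],s['q'])
jog([.49,-.105,.2],0)
```

```text
0.7667 [0.28285847 0.31481632 0.2189419 ] [ 8.35634562e-01  4.61430809e-02  2.05337956e+00 -5.16371056e-04
  1.04287891e+00 -7.35395041e-01]
dp [-0.517 -1.05   0.048] rot [-0.001 -0.     0.   ]
```

Call:
jog_arm(
  targets=[
    {"dp":[-0.36,-0.75,0.03],"delta_rot":[0,0,0]},
    {"dp":[-0.36,-0.75,0.03],"delta_rot":[0,0,0]},
    {"dp":[-0.36,-0.75,0.03],"delta_rot":[0,0,0]},
    {"dp":[-0.36,-0.75,0.03],"delta_rot":[0,0,0]},
    {"dp":[-0.36,-0.75,0.03],"delta_rot":[0,0,0]},
    {"dp":[-0.36,-0.75,0.03],"delta_rot":[0,0,0]},
    {"dp":[-0.36,-0.75,0.03],"delta_rot":[0,0,0]},
    {"dp":[-0.36,-0.75,0.03],"delta_rot":[0,0,0]},
  ],
)

```text
time: 1.43
tool_pos: [0.427, 0.0155, 0.2073]
eef_rot: [-0.0, 1.0, 0.0, 0.0]
wrist_force: [-0.2, 0.4, 0.0]
grip_width: 0.996
grip_force: 0.0
```

Call:
jog_arm(
  targets=[
    {"dp":[-0.157,-0.3,0.018],"delta_rot":[0,0,0]},
    {"dp":[-0.157,-0.3,0.018],"delta_rot":[0,0,0]},
    {"dp":[-0.157,-0.3,0.018],"delta_rot":[0,0,0]},
    {"dp":[-0.157,-0.3,0.018],"delta_rot":[0,0,0]},
    {"dp":[-0.157,-0.3,0.018],"delta_rot":[0,0,0]},
  ],
)

```text
time: 1.85
tool_pos: [0.4906, -0.1049, 0.1996]
eef_rot: [0.001, 1.0, -0.0, -0.0]
wrist_force: [-0.4, -0.5, -0.7]
grip_width: 0.995
grip_force: 0.0
```

Run:
```python
from h import *
s=get_state();print(s['time'],s['tool_pos'],s['eef_rot'],s['dq'].round(3) if hasattr(s['dq'],'round') else s['dq'])
i=read_camera('wrist');cv2.imwrite('pics/w1.png',i)
```

```text
1.85 [ 0.4905699  -0.10485411  0.19959763] [ 1.44387840e-03  9.99998941e-01 -1.74363269e-04 -5.99948436e-05] [ 0.054 -0.034  0.054  0.02   0.016  0.042]
```

View pics/w1.png

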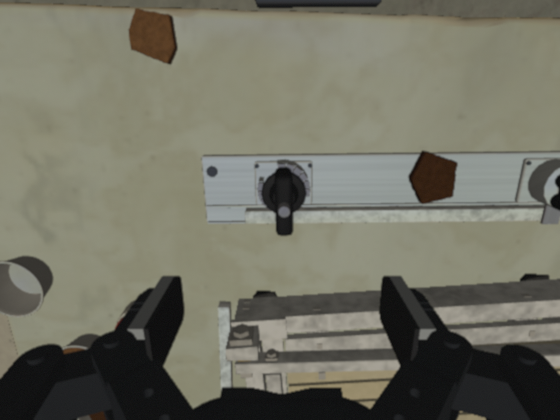

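The wrist view shows the wing knob with its button at about (284,212) and the bar running nearly along the image column to (285,233). The fingers are well clear of it.

```bash
cat >> h.py <<'E'
def wray(uv,s):
    c=get_calibration('wrist');H=c['hand_eye'];R=Rn.from_quat(s['eef_rot']).as_matrix()
    d=R@H[:3,:3]@np.linalg.inv(c['K'])@[*uv,1];return R@H[:3,3]+s['tool_pos'],d/np.linalg.norm(d)
E
python3 - <<'E'
from h import *
s=get_state();i=cv2.imread('pics/w1.png')
c=cv2.resize(i[155:245,240:330],(600,600),interpolation=2);cv2.imwrite('pics/w1c.png',cv2.convertScaleAbs(c,alpha=2))
print(onz(wray((284,212),s),.097),tri([wray((284,212),s),ray('scene',(333,251.5)),ray('top',(338.4,199.2))]))
a,b=onz(wray((206,221),s),.015),onz(wray((520,222),s),.015)
for v in range(170,236,3):
    r=np.where(i[v,255:315].max(1)<40)[0]+255; print(v,r.min() if len(r) else 0,r.max() if len(r) else 0,end='; ')
E
```

```text
[ 0.49254515 -0.10157689  0.097     ] (array([ 0.49262244, -0.1034894 ,  0.0963734 ]), [np.float64(0.0019217591652333115), np.float64(0.0016732103442178594), np.float64(0.0012303649269192957)])
170 277 289; 173 275 292; 176 271 296; 179 268 299; 182 266 301; 185 264 303; 188 263 304; 191 262 304; 194 263 304; 197 263 303; 200 264 302; 203 265 301; 206 268 299; 209 271 296; 212 276 291; 215 277 291; 218 277 291; 221 277 291; 224 277 291; 227 277 291; 230 277 291; 233 278 290;
```

View pics/w1c.png

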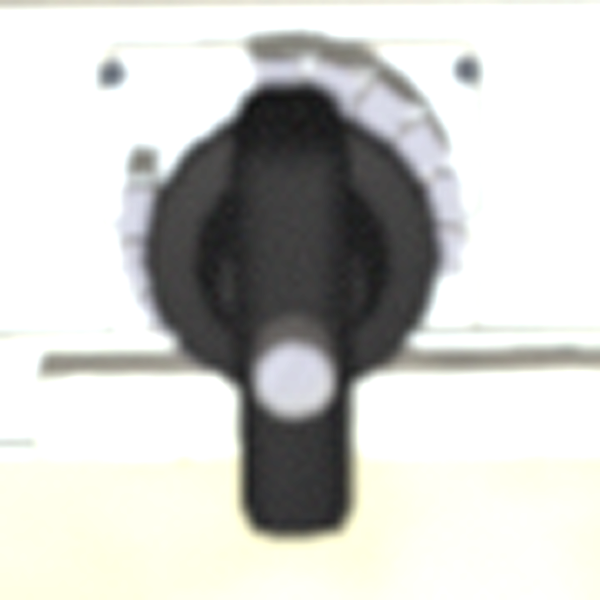

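The bar is centred at column 284 at both ends, so it stands nearly parallel to the tool's x axis. I'll descend partway and look again from closer.

Call:
jog_arm(
  targets=[
    {"dp":[-0.005,0.006,0.08],"delta_rot":[0,0,0]},
    {"dp":[-0.005,0.006,0.16],"delta_rot":[0,0,0]},
    {"dp":[-0.005,0.006,0.187],"delta_rot":[0,0,0]},
    {"dp":[-0.005,0.006,0.187],"delta_rot":[0,0,0]},
  ],
)

```text
time: 2.23
tool_pos: [0.4889, -0.0982, 0.123]
eef_rot: [-0.001, 1.0, 0.001, -0.003]
wrist_force: [-0.7, -0.1, -0.2]
grip_width: 1.005
grip_force: 0.0
```

Run:
```python
from h import *
s=get_state();print(s['time'],s['tool_pos'],s['q'],s['moment'])
i=read_camera('wrist');cv2.imwrite('pics/w2.png',i)
g=i.min(2)
for v in range(150,330,6):
    r=np.where(i[v,200:360].max(1)<40)[0]+200; print(v,(r.min(),r.max()) if len(r) else 0,end='; ')
```

```text
2.2333 [ 0.48886913 -0.09823904  0.12296518] [-2.01438411e-01  3.01468243e-01  1.99205323e+00  2.31234327e-04
  8.54129930e-01 -1.77417228e+00] [-0.00317243 -0.01629017 -0.00187623]
150 0; 156 0; 162 0; 168 0; 174 0; 180 0; 186 0; 192 0; 198 (np.int64(265), np.int64(281)); 204 (np.int64(259), np.int64(290)); 210 (np.int64(252), np.int64(296)); 216 (np.int64(248), np.int64(300)); 222 (np.int64(247), np.int64(301)); 228 (np.int64(246), np.int64(302)); 234 (np.int64(247), np.int64(300)); 240 (np.int64(250), np.int64(298)); 246 (np.int64(255), np.int64(293)); 252 (np.int64(263), np.int64(284)); 258 (np.int64(263), np.int64(283)); 264 (np.int64(263), np.int64(284)); 270 (np.int64(263), np.int64(283)); 276 (np.int64(263), np.int64(283)); 282 (np.int64(263), np.int64(284)); 288 (np.int64(268), np.int64(278)); 294 0; 300 0; 306 0; 312 0; 318 0; 324 0;
```

View pics/w2.png

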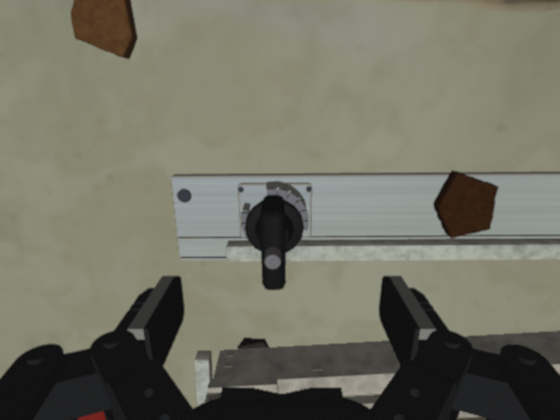

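In this view the bar spans columns 263 to 284 (centre 273.5) and the button is at (273,262). I'll check the settled pose and compute the grasp offset.

Run:
```python
from h import *
s=get_state();print(s['time'],s['tool_pos'],s['eef_rot'])
r=[wray((273.2,261.5),s)];print(onz(r[0],.097))
s1=dict(s,tool_pos=np.array([.49057,-.10485,.1996]));s1['eef_rot']=[0,1,0,0]
print(tri([r[0],wray((284,212),s1)]),tri([r[0],ray('scene',(333,251.5)),ray('top',(338.4,199.2))]))
for v,u in((255,273.5),(282,273.5)):print(onz(wray((u,v),s),.089))
a,b=[onz(wray(q,s),.012) for q in((175,174),(555,171))];print(a,b)
jog([.4925,-.1015,.06],0)
```

```text
2.2833 [ 0.49027884 -0.09869643  0.12473267] [-8.40422929e-04  9.99998319e-01  3.82322176e-04 -1.58409614e-03]
[ 0.49626673 -0.10361     0.097     ]
(array([ 0.48882472, -0.10332125,  0.11145532]), [np.float64(6.716026247793275e-05), np.float64(6.716026247786578e-05)]) (array([ 0.49316772, -0.10426766,  0.09812154]), [np.float64(0.0023536857907763588), np.float64(0.0014505521086436526), np.float64(0.001786391434365903)])
[ 0.49623772 -0.10360735  0.089     ]
[ 0.51379886 -0.10371639  0.089     ]
[ 0.46632366 -0.17958469  0.012     ] [0.46381274 0.10780741 0.012     ]
dp [-0.006 -0.007  0.162] rot [ 0.001 -0.003  0.002]
```

Call:
jog_arm(
  targets=[
    {"dp":[-0.002,-0.003,0.08],"delta_rot":[0,0,0]},
    {"dp":[-0.002,-0.003,0.14],"delta_rot":[0,0,0]},
    {"dp":[-0.002,-0.003,0.163],"delta_rot":[0,0,0]},
    {"dp":[-0.002,-0.003,0.163],"delta_rot":[0,0,0]},
    {"dp":[-0.002,-0.003,0.163],"delta_rot":[0,0,0]},
    {"dp":[-0.002,-0.003,0.163],"delta_rot":[0,0,0]},
  ],
)

```text
time: 2.78
tool_pos: [0.4936, -0.1012, 0.0618]
eef_rot: [-0.0, 1.0, -0.0, 0.001]
wrist_force: [-0.6, 0.2, 0.3]
grip_width: 0.999
grip_force: 0.0
```

Run:
```python
from h import *
s=get_state();print(s['time'],s['tool_pos'],s['eef_rot'],s['dq'])
i=read_camera('wrist');cv2.imwrite('pics/w3.png',i)
for v in range(180,400,6):
    r=np.where(i[v,220:340].max(1)<40)[0]+220
    if len(r): print(v,r.min(),r.max(),end='; ')
s=get_state();print(s['tool_pos'])
```

```text
2.7833 [ 0.49363746 -0.10121835  0.06176832] [-2.90245494e-04  9.99999304e-01 -2.18751815e-04  1.12247767e-03] [-0.00091749 -0.0031776   0.00200036 -0.00097986 -0.00894588 -0.00117546]
222 271 283; 228 262 293; 234 253 303; 240 247 308; 246 243 312; 252 241 314; 258 240 315; 264 239 315; 270 241 314; 276 242 313; 282 247 308; 288 252 303; 294 260 293; 300 261 292; 306 261 292; 312 261 292; 318 261 292; 324 262 292; 330 262 292; 336 262 292; 342 262 292; 348 263 292; 354 265 290; 390 223 339; 396 221 339; [ 0.49367257 -0.10127127  0.06176864]
```

View pics/w3.png

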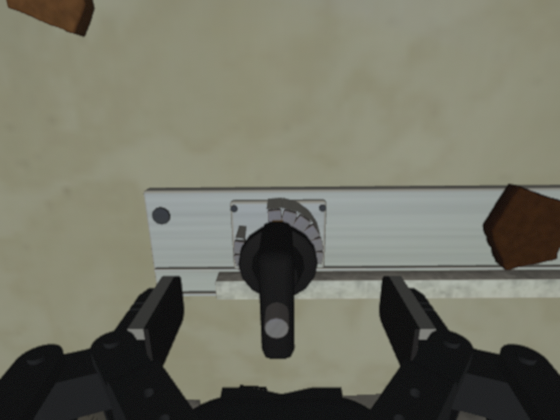

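The fingers are centred on about column 281 and the bar on 277, so the tool needs to shift about 2 mm towards -y. Then I close.

Call:
jog_arm(
  targets=[
    {"dp":[0.001,-0.005,0.004],"delta_rot":[0,0,0]},
    {"dp":[0.001,-0.005,0.004],"delta_rot":[0,0,0]},
  ],
)

```text
time: 3.0
tool_pos: [0.4925, -0.1035, 0.0593]
eef_rot: [-0.0, 1.0, -0.0, 0.001]
wrist_force: [0.2, -0.2, -0.2]
grip_width: 0.999
grip_force: 0.0
```

Call:
jog_arm(
  targets=[
    {"dp":[0,0,0],"delta_rot":[0,0,0]},
    {"dp":[0,0,0],"delta_rot":[0,0,0]},
    {"dp":[0,0,0],"delta_rot":[0,0,0]},
    {"dp":[0,0,0],"delta_rot":[0,0,0]},
    {"dp":[0,0,0],"delta_rot":[0,0,0]},
    {"dp":[0,0,0],"delta_rot":[0,0,0]},
    {"dp":[0,0,0],"delta_rot":[0,0,0]},
    {"dp":[0,0,0],"delta_rot":[0,0,0]},
  ],
  claw=-1,
)

```text
time: 3.67
tool_pos: [0.492, -0.1031, 0.0586]
eef_rot: [-0.0, 1.0, 0.0, -0.0]
wrist_force: [-0.6, 0.7, 5.3]
grip_width: 0.204
grip_force: 56.7
```

Run:
```python
from h import *
s=get_state();print(s['time'],s['tool_pos'],s['eef_rot'],s['wrist_force'],s['moment'],s['grip_force'],s['grip_width'])
```

```text
3.6667 [ 0.4920403  -0.10307824  0.05864373] [-2.13797367e-04  9.99999977e-01  2.85450493e-05 -1.84837342e-05] [-0.57008422  0.73340795  5.3070112 ] [0.21816567 0.2084149  0.01230944] 56.709372005425394 0.20378868460082092
```

Call:
jog_arm(
  targets=[
    {"dp":[0,0,0],"delta_rot":[0,0,-0.11]},
    {"dp":[0,0,0],"delta_rot":[0,0,-0.22]},
    {"dp":[0,0,0],"delta_rot":[0,0,-0.33]},
    {"dp":[0,0,0],"delta_rot":[0,0,-0.44]},
    {"dp":[0,0,0],"delta_rot":[0,0,-0.55]},
    {"dp":[0,0,0],"delta_rot":[0,0,-0.65]},
    {"dp":[0,0,0],"delta_rot":[0,0,-0.735]},
    {"dp":[0,0,0],"delta_rot":[0,0,-0.735]},
  ],
)

```text
time: 4.33
tool_pos: [0.4922, -0.1032, 0.0598]
eef_rot: [-0.378, 0.926, -0.0, 0.0]
wrist_force: [-6.4, 1.9, 22.7]
grip_width: 0.192
grip_force: 58.9
```

Call:
jog_arm(
  targets=[
    {"dp":[0,0,0],"delta_rot":[0,0,0]},
    {"dp":[0,0,0],"delta_rot":[0,0,0]},
    {"dp":[0,0,0],"delta_rot":[0,0,0]},
  ],
)

```text
time: 4.58
tool_pos: [0.4923, -0.1032, 0.0599]
eef_rot: [-0.376, 0.927, -0.0, 0.0]
wrist_force: [-5.7, 1.0, 22.9]
grip_width: 0.189
grip_force: 58.9
```

Run:
```python
from h import *
s=get_state();print(s['time'],s['tool_pos'],Rn.from_quat(s['eef_rot']).as_matrix()[:,1],s['wrist_force'],s['moment'],s['grip_force'],s['q'][5])
w=read_camera('wrist');a=read_camera('scene')[225:305,290:390]
cv2.imwrite('pics/b1.png',np.hstack([cv2.resize(w[180:420,160:400],(400,400)),cv2.resize(a,(400,400),interpolation=2)]))
```

```text
4.5833 [ 0.49226987 -0.10319338  0.05987578] [-6.96323457e-01  7.17727954e-01 -4.76372699e-04] [-5.72169697  1.0406792  22.94196315] [0.18327137 1.0641363  0.02645142] 58.8650476562907 -2.550579193024771
```

View pics/b1.png

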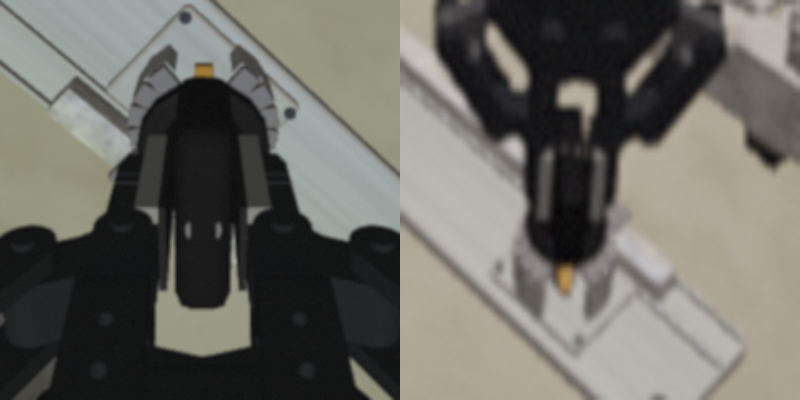

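The bar followed the turn, with the tool at 44.1°. The button no longer stands proud, so the thread has clicked. Next I turn forwards, easing up 2 mm to relieve the vertical load.

Call:
jog_arm(
  targets=[
    {"dp":[0,0,-0.002],"delta_rot":[0,0,0.08]},
    {"dp":[0,0,-0.005],"delta_rot":[0,0,0.19]},
    {"dp":[0,0,-0.005],"delta_rot":[0,0,0.3]},
    {"dp":[0,0,-0.005],"delta_rot":[0,0,0.41]},
    {"dp":[0,0,-0.005],"delta_rot":[0,0,0.52]},
    {"dp":[0,0,-0.005],"delta_rot":[0,0,0.63]},
    {"dp":[0,0,-0.005],"delta_rot":[0,0,0.735]},
    {"dp":[0,0,-0.005],"delta_rot":[0,0,0.735]},
  ],
)

```text
time: 5.35
tool_pos: [0.4922, -0.1031, 0.0605]
eef_rot: [0.002, 1.0, 0.0, 0.0]
wrist_force: [0.9, 1.2, 0.7]
grip_width: 0.185
grip_force: 56.8
```

Call:
jog_arm(
  targets=[
    {"dp":[0,0,0],"delta_rot":[0,0,0.1]},
    {"dp":[0,0,0],"delta_rot":[0,0,0.2]},
    {"dp":[0,0,0],"delta_rot":[0,0,0.3]},
    {"dp":[0,0,0],"delta_rot":[0,0,0.38]},
    {"dp":[0,0,0],"delta_rot":[0,0,0.42]},
    {"dp":[0,0,0],"delta_rot":[0,0,0.44]},
    {"dp":[0,0,0],"delta_rot":[0,0,0.44]},
  ],
)

```text
time: 5.93
tool_pos: [0.4922, -0.1031, 0.0605]
eef_rot: [0.227, 0.974, 0.0, 0.0]
wrist_force: [0.1, 1.1, 1.0]
grip_width: 0.185
grip_force: 56.8
```

Run:
```python
from h import *
s=get_state();print(s['time'],s['tool_pos'],Rn.from_quat(s['eef_rot']).as_matrix()[:,1],s['wrist_force'],s['moment'],s['grip_force'],s['q'][5])
```

```text
5.9333 [ 0.49216197 -0.10305021  0.06047826] [4.42212545e-01 8.96910276e-01 1.45677901e-04] [0.10733025 1.14080248 1.00486243] [ 0.23716235 -0.11746101  0.04042161] 56.760236098889436 -1.3223053429905993
```

Call:
jog_arm(
  targets=[
    {"dp":[0,0,0],"delta_rot":[0,0,0.02]},
    {"dp":[0,0,0],"delta_rot":[0,0,0.04]},
    {"dp":[0,0,0],"delta_rot":[0,0,0.04]},
  ],
)

```text
time: 6.18
tool_pos: [0.4921, -0.1031, 0.0605]
eef_rot: [0.249, 0.969, 0.0, 0.0]
wrist_force: [1.1, 2.4, 0.3]
grip_width: 0.184
grip_force: 56.7
```

```bash
cat > st.py <<'E'
from h import *
s=get_state();y=Rn.from_quat(s['eef_rot']).as_matrix()[:,1];print(s['time'],s['tool_pos'],np.degrees(np.arctan2(y[0],y[1])),s['wrist_force'],s['moment'],s['grip_force'])
E
python3 st.py
```

```text
6.1833 [ 0.49212565 -0.10308221  0.06046736] 28.81237032998097 [1.08504664 2.36468101 0.29926702] [ 0.36596198 -0.12897369  0.05331044] 56.65997374628205
```

Call:
jog_arm(
  targets=[
    {"dp":[0,0,0],"delta_rot":[0,0,0.02]},
    {"dp":[0,0,0],"delta_rot":[0,0,0.04]},
    {"dp":[0,0,0],"delta_rot":[0,0,0.04]},
  ],
)

```text
time: 6.43
tool_pos: [0.4922, -0.1031, 0.0605]
eef_rot: [0.269, 0.963, 0.0, 0.0]
wrist_force: [1.3, 1.3, 2.2]
grip_width: 0.186
grip_force: 56.3
```

```bash
python3 st.py
```

```text
6.4333 [ 0.49215653 -0.10310429  0.06050244] 31.251271776723286 [1.34689835 1.26664312 2.24145876] [ 0.40500007 -0.20667209  0.2725338 ] 56.27027656068094
```

Call:
jog_arm(
  targets=[
    {"dp":[0,0,0],"delta_rot":[0,0,0.025]},
    {"dp":[0,0,0],"delta_rot":[0,0,0.025]},
    {"dp":[0,0,0],"delta_rot":[0,0,0.025]},
  ],
)

```text
time: 6.68
tool_pos: [0.4922, -0.1031, 0.0605]
eef_rot: [0.281, 0.96, -0.0, 0.0]
wrist_force: [1.0, 1.8, 2.9]
grip_width: 0.181
grip_force: 56.2
```

```bash
python3 st.py
```

```text
6.6833 [ 0.49219257 -0.10310459  0.06053808] 32.61455375584171 [0.95350288 1.82736948 2.88243752] [ 0.46686266 -0.25959454  0.3446804 ] 56.17584694409743
```

The moment about the vertical has risen from 0.05 to 0.34 N m, so the knob is at its stop. I'll open the gripper and rise.

Call:
jog_arm(
  targets=[
    {"dp":[0,0,0],"delta_rot":[0,0,0]},
    {"dp":[0,0,0],"delta_rot":[0,0,0]},
    {"dp":[0,0,0],"delta_rot":[0,0,0]},
    {"dp":[0,0,0],"delta_rot":[0,0,0]},
    {"dp":[0,0,0],"delta_rot":[0,0,0]},
    {"dp":[0,0,0],"delta_rot":[0,0,0]},
    {"dp":[0,0,0],"delta_rot":[0,0,0]},
  ],
  claw=1,
)

```text
time: 7.27
tool_pos: [0.492, -0.1032, 0.0605]
eef_rot: [0.281, 0.96, -0.0, -0.0]
wrist_force: [1.2, 0.2, -0.5]
grip_width: 0.999
grip_force: 0.0
```

Call:
jog_arm(
  targets=[
    {"dp":[0,0,-0.06],"delta_rot":[0,0,0]},
    {"dp":[0,0,-0.14],"delta_rot":[0,0,0]},
    {"dp":[0,0,-0.22],"delta_rot":[0,0,0]},
    {"dp":[0,0,-0.3],"delta_rot":[0,0,0]},
    {"dp":[0,0,-0.3],"delta_rot":[0,0,0]},
    {"dp":[0,0,-0.3],"delta_rot":[0,0,0]},
  ],
)

```text
time: 7.77
tool_pos: [0.4933, -0.1034, 0.1823]
eef_rot: [0.281, 0.96, 0.0, 0.002]
wrist_force: [0.6, -0.7, -1.4]
grip_width: 0.998
grip_force: 0.0
```

```bash
python3 st.py
python3 - <<'E'
from h import *
w=read_camera('wrist')[140:300,200:360];a=read_camera('scene')[225:305,290:390]
cv2.imwrite('pics/c1.png',np.hstack([cv2.resize(w,(400,400),interpolation=2),cv2.resize(a,(400,400),interpolation=2)]))
E
```

```text
7.7667 [ 0.49328647 -0.10340432  0.18228336] 32.67365394473676 [ 0.58451128 -0.71605905 -1.41614997] [-0.01017018  0.01835497  0.00787257] 0.0
```

View pics/c1.png

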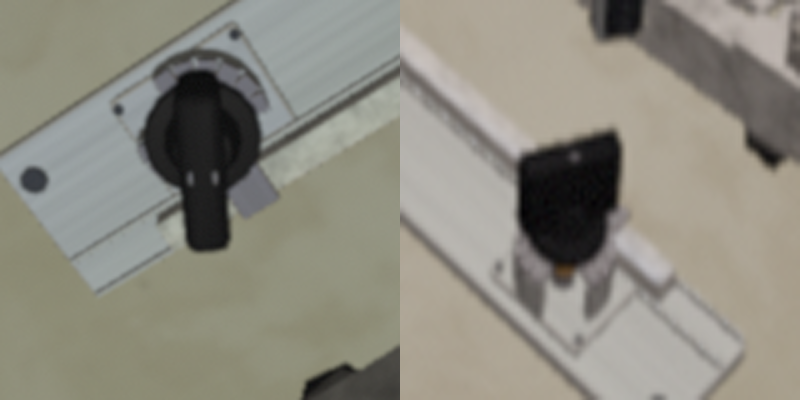

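The button is flush, the bar stands about 29° clockwise at its stop, and the rule is undisturbed. The gripper is clear.

```bash
python3 -c "from rig import *; print(sign_off())"
```

```text
the job is handed in; nothing more can be done
None
```

The wing knob was turned back until the thread clicked and the button dropped flush, then turned forwards to its stop and released. The star knob and the rule were not touched, and the job was handed in at about 8 s.

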